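# Tip a cart of kiln posts into the sorting tray

### The arm

A 7-joint arm with a two-finger parallel gripper is mounted at the origin on the work surface. World frame = base frame: x ahead of the robot, y to its left, z up, the work surface at z = 0. Lengths are in m, angles in degrees, forces in N, time in s.
With the tool pointing down it reaches from about 0.4 to 0.925 m from the base axis. Payload 4.1 kg.
Tool frame: the origin (TCP) lies at the very end of the fingers, on their centre line; the grasp point (between the pads) lies 19 mm behind it; z points along the fingers, y is the direction in which the jaws open and shut (so a half turn about z gives the same grasp; the last joint's range is limited). The gripper opens to 85 mm and grips with 20 to 120 N. Pads are 22 mm wide; open, the fingers measure 114 mm over their backs; the gripper's body (76 mm by 85 mm) begins 54 mm behind the grasp point. The pads swing forward as they close: fully open they stand 13 mm farther back than shut.
Start: joints at [59.989, 22.827, 2.584, 88.041, -1.071, 69.15, -2.905], TCP at [0.268, -0.592, 0.231] pointing down, gripper open.
Joint ranges: [-161.44, 161.44], [-28.35, 127.94], [-78.24, 83.42], [0, 140.83], [-78.03, 258.03], [13.02, 114.36], [-168.23, 168.23]. Speed limits (degrees/s): [147.25, 147.25, 180, 180, 180, 180, 180].

### API

Orientations are given as a 3x3 rotation matrix whose columns are the frame's x, y, z axes.
In Python, from bench import monitor, viewer, workorder gives the robot as it stands.
- The arm moves only by the shell command python3 -m creep 'ROWS' [FORCE]. ROWS is JSON, a list of rows, each an object of numbers: "tx", "ty", "tz": the shift along the world's x, y, z in cm; "ax", "ay", "az": the turn, a rotation vector about the world's x, y, z in degrees; "hand": the opening, from 0 (shut) to 1 (fully open). A call has exactly 5 rows; each row is the pose to reach, as a shift and turn from the pose measured when the call began; what a row does not reach only later rows make up. A row lasts 1/8 s, in which the tool goes at most 62.5 mm and 10.7 degrees, less where a joint would pass 70% of its speed; a pose out of reach is approached as far as the arm can. A call with a gripper value outside its range is refused whole. The fingers move at their own pace and stop on an object; FORCE is the grip in N (left out, the last holds). Time passes only in rows, so rows that repeat a pose let the fingers close, or fill a call up. It gives the time, the measured TCP pose, the force and the opening at its end, in the units of the state.
- monitor.observe(): the state, without advancing time (a new reading comes with each control period).
- viewer.read_camera(name): name is "scene" or "top" or "wrist"; returns the picture (384x512x3 uint8, red, green, blue); there is no depth.
- viewer.camera_params(name): a dict with "mtx" (3x3 intrinsics, pixels), "k1" (the pictures are not rectified: a ray, as slopes to the right and down, at radius r is drawn at 1 + k1 r^2 times it, then the intrinsics apply), "R" (3x3) and "t" (3): a world point X has camera coordinates R X + t. Camera axes: x right, y down, z forward; pixel columns grow to the right and rows downward; lengths in m; the calibration is good to about 2 mm. A picture is of the moment at which its call begins: read the wrist's pose just before it. camera_params takes no time and is no camera call; for the wrist camera it gives the pose at the moment of the call.
- workorder.finish_job(): hands the job in, once; it reports no verdict.
The state is a dict: "time_s": time; "joint_pos": joint angles; "dq": joint speeds; "tau": joint torques, N m; "position": TCP position; "tcp_rot": TCP orientation; "ft_force": force on the tool from outside, world axes, zero at the start; "moment": the same for the moment, N m; "gripper_width": finger opening in m.
Only numpy, scipy, OpenCV 4.12 (cv2) and the standard library are available. Lean on these libraries where they do the work, as an engineer would, in place of code of your own. Each camera call takes 0.05 s, during which the arm holds its last target.

### The job

Wheel the small tip cart up until its wheels meet the near rim of the sheet-metal tray, then lift its handle so that it tips forward over its wheels and all five kiln posts slide out over the nose into the tray. Lower the cart gently back down onto its feet, leave it standing level there at the tray and let go, without disturbing the other things on the table.

Things in the scene. Friction and masses are not known exactly. Their poses are not given: they have to be found in the camera images.
- cart: Two-wheeled aluminium tip cart (a small hand barrow, 320 mm long, loose, 0.9 kg empty) on two free rubber wheels (120 mm across, 22 mm wide, 85 mm left and right of the middle) and two feet 130 mm behind the axle. Origin: on the table under the middle of the axle; x forward to the nose, y left, z up. Tub 130 mm wide, 4 mm walls, floor from 155 to 30 mm behind the axle, 74 mm up.
- cart_axle (a point): Middle of the wheel axle, 60 mm up; axes as the cart's. The cart tips about this line. With both wheels against the tray's near rim it lies 176 mm before the tray's centre. Tipped 20 to 30 degrees the posts begin to slide on the tub floor, past about 40 they go over the nose, and by about 55 all have gone; past about 70 degrees the empty cart would topple on forward by itself.
- cart_handle: The cart's handle, fixed to it; origin at its middle: a level round steel bar, 16 mm thick, along the cart's y, behind the tub, 242 mm behind the axle and 85 mm up; axes as the cart's. It is free over 78 mm between the two 12 mm side tubes that carry it; open air behind and below. Lifting it takes under 8 N.
- cart_rim (a point): Middle of the tub's rear rim, 202 mm behind the axle, 160 mm up: 75 mm above and 40 mm ahead of the handle bar (the rear wall leans back, from 155 mm behind the axle at the floor). A gripper astride the bar from straight above runs into it: come from behind and above, leaning back 30 to 50 degrees from vertical, pointing down and forward.
- cart_lip (a point): Middle of the lip at the open front of the tub, 67 mm ahead of the axle and 109 mm up; the nose slopes up to it from the floor at 22 degrees. With the wheels at the tray and the cart tipped 60 degrees it lies inside the tray just above the rim.
- tray: Shallow sheet-metal sorting tray, screwed to the table, open on top: 260 mm (x) by 320 mm (y), rim 22 mm high, walls 4 mm. Origin: under its centre, on the table; x points away from the cart, so the near rim that stops the wheels is its -x side. The cart starts with its wheels 50 to 125 mm short of it, up to 55 mm off its middle line and up to 0.12 rad askew.
- post1_mid (a point): Centre of a kiln post: a pale square fired-clay block, 50 x 28 x 28 mm (x along its length), about 75 g. One of five alike that lie in the cart's tub.
- post2_mid (a point): Centre of a kiln post: a pale square fired-clay block, 50 x 28 x 28 mm (x along its length), about 75 g. One of five alike that lie in the cart's tub.
- post3_mid (a point): Centre of a kiln post: a pale square fired-clay block, 50 x 28 x 28 mm (x along its length), about 75 g. One of five alike that lie in the cart's tub.
- post4_mid (a point): Centre of a kiln post: a pale square fired-clay block, 50 x 28 x 28 mm (x along its length), about 75 g. One of five alike that lie in the cart's tub.
- post5_mid (a point): Centre of a kiln post: a pale square fired-clay block, 50 x 28 x 28 mm (x along its length), about 75 g. One of five alike that lie in the cart's tub.
- brush_pot: Bystander: white pot 94 mm wide and 130 mm high full of brushes, up to 250 mm high; origin under its centre.
- mug: Bystander: white mug, 80 mm wide, 85 mm high; origin under its centre.
- bowl: Bystander: terracotta bowl, 110 mm wide, 50 mm high; origin under its centre.
- rolling_pin: Bystander: wooden rolling pin lying along its x, 380 mm long, 48 mm thick; origin under its centre.
- slip_jar: Bystander: terracotta-coloured jar, 76 mm wide, 100 mm high; origin under its centre.
- modelling_tool: Bystander: flat wooden modelling tool lying along its x, 170 mm long, 16 mm wide, 10 mm high; origin under its wooden part.
There are look-alikes about, which are no part of the job. What is shaped like the part that bears post4_mid but brown is not meant.

How it is judged:
By the outcome, as a careful person would: the job done as asked, in the order asked, and still so for the second after the job is handed in, with the robot touching nothing.
It also fails if it takes over 54 s, if anything falls off the work surface, if the arm or the gripper's body presses on something with over 40 N, if the wrist force passes 120 N, or if a joint passes its speed limit or range.

## Working session

There is one attempt and no reset: what is moved stays moved. The work goes in short steps, Python scripts to look and compute and a shell command to move; the robot and the scene stay as the last step left them, time stands still between calls to the robot, and variables do not carry over. Pictures are saved under pics/ and viewed, and the job is handed in when it is done.

```bash
mkdir -p pics; ls
python3 - <<'E'
from bench import monitor, viewer, workorder
import cv2,json,numpy as np
s=monitor.observe();print(s['time_s'],s['position'],s['tcp_rot'],s['ft_force'],s['gripper_width'])
for n in('scene','top'):
    im=viewer.read_camera(n);cv2.imwrite(f'pics/{n}0.png',im[:,:,::-1])
    p=viewer.camera_params(n);print(n,p)
E
```

```text
pics
0.0 [ 0.26766541 -0.59161805  0.23027024] [[ 9.11052611e-01  4.12289125e-01 -9.04102365e-04]
 [ 4.12290103e-01 -9.11050959e-01  1.73798970e-03]
 [-1.07129072e-04 -1.95615251e-03 -9.99998081e-01]] [-0.2094113  -0.60388492 -0.11455552] 0.08529084509177537
scene {'mtx': array([[477.21334416,   0.        , 253.82656623],
       [  0.        , 477.21334416, 195.97439434],
       [  0.        ,   0.        ,   1.        ]]), 'k1': -0.017977827691228337, 'R': array([[-0.63320914,  0.77386876,  0.01316561],
       [ 0.57305253,  0.4801917 , -0.66409843],
       [-0.52024705, -0.41296861, -0.74752922]]), 't': array([ 0.32326608, -0.23686753,  1.7587766 ])}
top {'mtx': array([[358.16013891,   0.        , 258.13361847],
       [  0.        , 358.16013891, 185.9706992 ],
       [  0.        ,   0.        ,   1.        ]]), 'k1': -0.026853219164836295, 'R': array([[ 0.01899866, -0.99971042,  0.01476909],
       [-0.98201355, -0.02143368, -0.18758991],
       [ 0.18785215, -0.01093949, -0.98213639]]), 't': array([0.01369811, 0.54087858, 1.34941592])}
```

View pics/scene0.png

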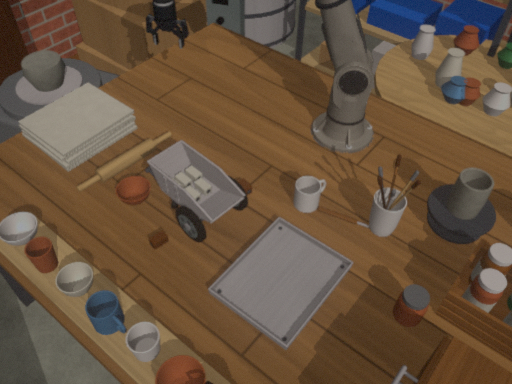

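View pics/top0.png

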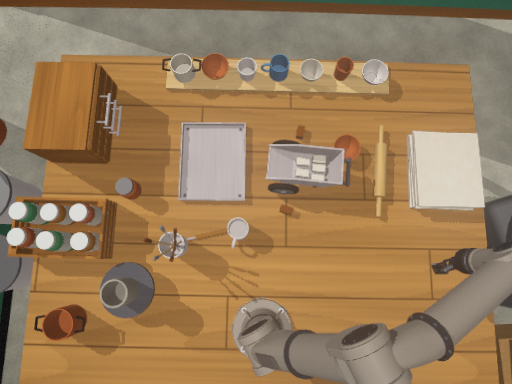

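The top view shows the cart at about (305,165) with its nose to the left, toward the tray at (213,162). The bowl (347,147) and rolling pin (380,170) are behind it, and brown look-alike blocks lie at (300,131) and (286,210). I'll enlarge it next.

```bash
cat > h.py <<'E'
import numpy as np,cv2
from bench import monitor, viewer
def ray(p,u,v):
    d=np.array([[[u,v]]],float)
    k=np.array([p['k1'],0,0,0,0.])
    n=cv2.undistortPoints(d,p['mtx'],k)[0,0]
    R=np.array(p['R']);t=np.array(p['t'])
    return -R.T@t, R.T@np.array([n[0],n[1],1])
def cast(p,u,v,z):
    c,d=ray(p,u,v);return c+d*(z-c[2])/d[2]
def proj(p,X):
    r=cv2.Rodrigues(np.array(p['R']))[0]
    return cv2.projectPoints(np.array(X,float).reshape(-1,1,3),r,np.array(p['t']),p['mtx'],np.array([p['k1'],0,0,0,0.]))[0][:,0]
def tri(obs):
    A=np.zeros((3,3));b=np.zeros(3)
    for p,u,v in obs:
        c,d=ray(p,u,v);d/=np.linalg.norm(d);M=np.eye(3)-np.outer(d,d);A+=M;b+=M@c
    return np.linalg.solve(A,b)
def crop(name,src,x0,y0,x1,y1,s):
    im=cv2.imread(src)[y0:y1,x0:x1]
    cv2.imwrite(name,cv2.resize(im,None,fx=s,fy=s,interpolation=cv2.INTER_CUBIC))
E
python3 - <<'E'
from h import *
crop('pics/tc.png','pics/top0.png',170,110,400,230,3.4)
crop('pics/sc.png','pics/scene0.png',70,120,270,270,4)
E
```

```text
(no output)
```

View pics/tc.png

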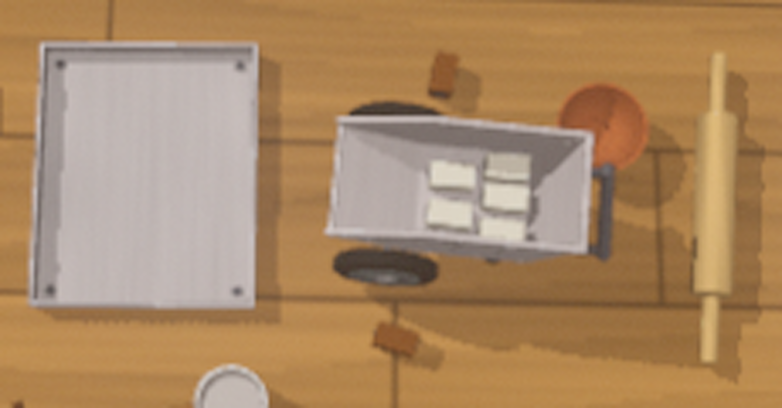

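View pics/sc.png

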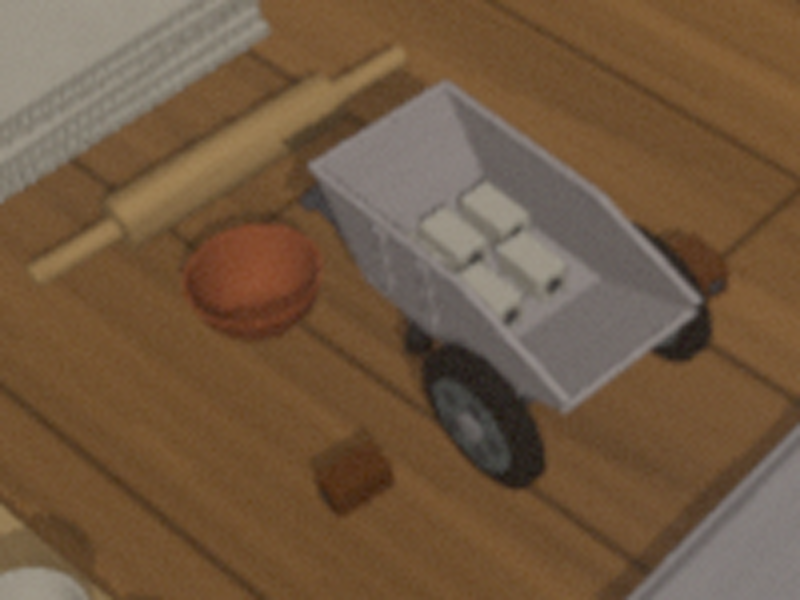

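The enlarged views show five pale posts in the tub and a dark handle bar at crop pixel (605,210). The two brown blocks at crop (443,75) and (396,340) are the look-alikes: right shape, wrong colour, and on the table. The bowl sits close beside the left end of the handle. I'll measure everything now.

Run:
```python
from h import *
pt=viewer.camera_params('top');ps=viewer.camera_params('scene')
T=lambda u,v:(170+(u+.5)/3.4-.5,110+(v+.5)/3.4-.5)
S=lambda u,v:(70+(u+.5)/4-.5,120+(v+.5)/4-.5)
np.set_printoptions(precision=4,suppress=True)
print('tray');tc=[cast(pt,*T(*q),.022) for q in((43,44),(257,44),(254,306),(31,304))];print(np.array(tc),np.mean(tc,0))
for n,a,b in(('lipL',(343,117),(567,408)),('lipR',(328,234),(700,300)),('rimL',(592,133),(312,165)),('rimR',(586,252),(447,85))):
    print(n,tri([(pt,*T(*a)),(ps,*S(*b))]),cast(pt,*T(*a),.109 if 'lip' in n else .16),cast(ps,*S(*b),.109 if 'lip' in n else .16))
print('handle',cast(pt,*T(606,168),.085),cast(pt,*T(604,258),.085))
print('wheelR out',cast(pt,*T(385,270),.06))
print('bowl',cast(pt,*T(603,122),.05),cast(ps,*S(252,272),.04))
print('bowl edges',[cast(pt,*T(*q),.05)[:2] for q in((557,124),(650,124),(603,83),(603,170))])
print('pin',cast(pt,*T(718,50),.024),cast(pt,*T(708,360),.024),cast(pt,*T(696,200),.024),cast(pt,*T(737,200),.024))
print('brown',cast(pt,*T(443,75),.028),cast(pt,*T(396,340),.028))
print('mug',cast(pt,237,228,.085))
print('pot',cast(pt,172,245,.13))
```

```text
tray
[[0.8055 0.3425 0.022 ]
 [0.8116 0.0828 0.022 ]
 [0.4897 0.0779 0.022 ]
 [0.4865 0.3375 0.022 ]] [0.6483 0.2102 0.022 ]
lipL [ 0.6875 -0.0145  0.1211] [ 0.694 -0.019  0.109] [ 0.6789 -0.0171  0.109 ]
lipR [ 0.5543 -0.0024  0.1263] [ 0.5588 -0.0041  0.109 ] [ 0.542 -0.011  0.109]
rimL [ 0.6634 -0.2846  0.1667] [ 0.6665 -0.2877  0.16  ] [ 0.6589 -0.2888  0.16  ]
rimR [ 0.5332 -0.2759  0.1612] [ 0.5344 -0.2777  0.16  ] [ 0.5317 -0.2752  0.16  ]
handle [ 0.6482 -0.3221  0.085 ] [ 0.5432 -0.3168  0.085 ]
wheelR out [ 0.5287 -0.0715  0.06  ]
bowl [ 0.7141 -0.3296  0.05  ] [ 0.6994 -0.3409  0.04  ]
bowl edges [array([ 0.7103, -0.2748]), array([ 0.7131, -0.3856]), array([ 0.7625, -0.331 ]), array([ 0.6554, -0.3279])]
pin [ 0.8179 -0.4812  0.024 ] [ 0.4369 -0.4517  0.024 ] [ 0.6282 -0.4456  0.024 ] [ 0.6294 -0.4951  0.024 ]
brown [ 0.7754 -0.1429  0.028 ] [ 0.4525 -0.0873  0.028 ]
mug [0.3728 0.1009 0.085 ]
pot [0.3042 0.3289 0.13  ]
```

```bash
cat > tgt.py <<'E'
import sys
from h import *
from scipy.spatial.transform import Rotation as Ro
def Rt(yaw,lean):
    a=np.radians(yaw);f=np.array([np.cos(a),np.sin(a),0]);l=np.array([-f[1],f[0],0]);k=np.array([0,0,1.])
    return Ro.from_rotvec(-l*np.radians(lean)).as_matrix()@np.c_[-l,-f,-k]
def go(P,R):
    s=monitor.observe();d=(np.array(P)-s['position'])*100
    w=Ro.from_matrix(R@np.array(s['tcp_rot']).T).as_rotvec()*180/np.pi
    print('shift cm',d.round(2),'turn',w.round(2))
def goB(B,yaw,lean,back=0.):
    R=Rt(yaw,lean);go(np.array(B)+R[:,2]*(.019-back),R)
E
python3 -c "
from tgt import *
np.set_printoptions(suppress=True)
goB([.5957,-.3205,.085],85,40,.10)"
```

```text
shift cm [32.35 21.93 -8.33] turn [ 39.75   6.77 -28.14]
```

```bash
python3 -m creep '[{"tx":4,"ty":2,"tz":0,"ax":8,"ay":1.4,"az":-5.6,"hand":0.65},{"tx":8,"ty":4.5,"tz":0,"ax":16,"ay":2.7,"az":-11.3,"hand":0.65},{"tx":13,"ty":8,"tz":0,"ax":24,"ay":4.1,"az":-17,"hand":0.65},{"tx":18,"ty":11,"tz":0,"ax":32,"ay":5.4,"az":-22.5,"hand":0.65},{"tx":22,"ty":13.5,"tz":-1,"ax":39.7,"ay":6.8,"az":-28.1,"hand":0.65}]' 40; python3 -c "
from tgt import *
np.set_printoptions(suppress=True)
goB([.5957,-.3205,.085],85,40,.10)"
```

```text
time_s: 0.72
position: [0.4905, -0.4553, 0.2207]
tcp_rot: [[0.996, -0.066, 0.056], [-0.087, -0.761, 0.643], [0.0, -0.645, -0.764]]
ft_force: [-0.2, 0.8, -0.2]
gripper_width: 0.0554
shift cm [10.06  8.29 -7.37] turn [-0.18  0.02 -0.  ]
```

```bash
python3 -m creep '[{"tx":3,"ty":2.5,"tz":-2},{"tx":6,"ty":5,"tz":-4},{"tx":10,"ty":8.3,"tz":-6.5},{"tx":10,"ty":8.3,"tz":-7.3},{"tx":10,"ty":8.3,"tz":-7.3}]'
python3 - <<'E'
from tgt import *
import json
pw=viewer.camera_params('wrist');im=viewer.read_camera('wrist')
cv2.imwrite('pics/w1.png',im[:,:,::-1])
t=viewer.read_camera('top');cv2.imwrite('pics/t1.png',t[:,:,::-1]);crop('pics/t1c.png','pics/t1.png',250,110,410,230,5)
np.savez('w1.npz',**{k:np.array(v) for k,v in pw.items()})
print(proj(pw,[[.543,-.318,.085],[.648,-.323,.085]]))
E
```

```text
[[236.09415457 126.33647991]
 [231.48137384  16.95642129]]validation failed for argument at $[0]...
```

View pics/w1.png

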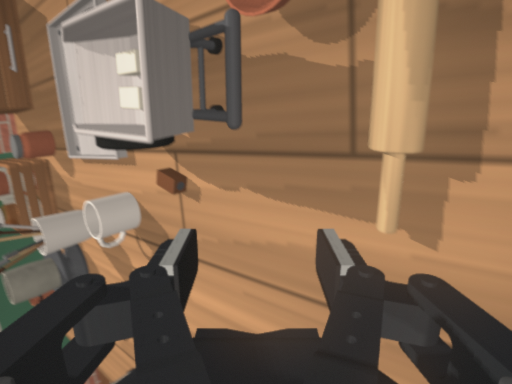

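View pics/t1c.png

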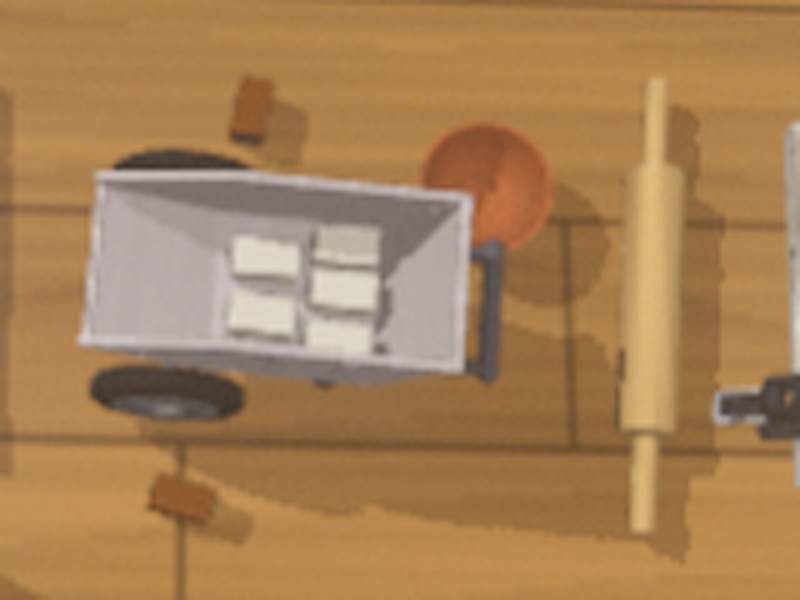

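The wrist view shows the bar from about (234,15) to (236,125), close to the prediction. The move was refused because all keys must be given. I'll measure the bar's heading more precisely.

Run:
```python
from tgt import *
np.set_printoptions(precision=4,suppress=True)
p=dict(np.load('w1.npz'));p['k1']=float(p['k1'])
im=cv2.imread('pics/w1.png');g=im.max(2)
pts=[]
for v in range(35,108,4):
    c=np.where(g[v,215:250]<95)[0]+215
    if len(c): pts.append((c.mean(),v,len(c)))
print(np.array(pts)[::4])
W=np.array([cast(p,u,v,.085) for u,v,_ in pts]);q=np.polyfit(W[:,0],W[:,1],1);print('slope deg',np.degrees(np.arctan(q[0])),'y at .596',np.polyval(q,.596))
col=np.where(g[:160,235]<95)[0];print(col.min(),col.max(),cast(p,235,col.min(),.085),cast(p,235,col.max(),.085))
# same in top
im=cv2.imread('pics/t1.png')
```

```text
[[231.4706  35.      17.    ]
 [228.4091  51.      22.    ]
 [232.5     67.      16.    ]
 [233.      83.      15.    ]
 [233.5     99.      16.    ]]
slope deg -1.9711931418903965 y at .596 -0.31765806549179776
10 152 [ 0.6531 -0.3283  0.085 ] [ 0.5164 -0.3135  0.085 ]
```

```bash
python3 -c "
from tgt import *
np.set_printoptions(suppress=True)
goB([.5957,-.319,.085],86,40,.06)
goB([.5957,-.319,.085],86,40,.0)"
```

```text
shift cm [10.36 10.77 -9.84] turn [-0.52 -0.2   0.73]
shift cm [ 10.63  14.62 -14.43] turn [-0.52 -0.2   0.73]
```

```bash
python3 -m creep '[{"tx":3,"ty":2.5,"tz":-2,"ax":0,"ay":0,"az":0.3,"hand":0.65},{"tx":6,"ty":5,"tz":-4,"ax":0,"ay":0,"az":0.7,"hand":0.65},{"tx":9,"ty":8,"tz":-7,"ax":-0.5,"ay":0,"az":0.7,"hand":0.65},{"tx":10.4,"ty":10.8,"tz":-9.8,"ax":-0.5,"ay":-0.2,"az":0.7,"hand":0.65},{"tx":10.4,"ty":10.8,"tz":-9.8,"ax":-0.5,"ay":-0.2,"az":0.7,"hand":0.65}]'
python3 - <<'E'
from tgt import *
np.set_printoptions(suppress=True)
goB([.5957,-.319,.085],86,40,.0)
pw=viewer.camera_params('wrist');im=viewer.read_camera('wrist')
cv2.imwrite('pics/w2.png',im[:,:,::-1])
np.savez('w2.npz',**{k:np.array(v) for k,v in pw.items()})
print(proj(pw,[[.543,-.316,.085],[.5957,-.319,.085],[.648,-.323,.085]]))
E
```

```text
time_s: 1.45
position: [0.594, -0.3409, 0.115]
tcp_rot: [[0.998, -0.051, 0.039], [-0.065, -0.762, 0.645], [-0.003, -0.646, -0.763]]
ft_force: [-0.4, 0.0, -0.2]
gripper_width: 0.0554
shift cm [ 0.25  3.41 -4.45] turn [-0.25 -0.16 -0.29]
[[260.36637414 293.81251181]
 [259.95521401 216.05432938]
 [260.88444021 126.41351025]]
```

View pics/w2.png

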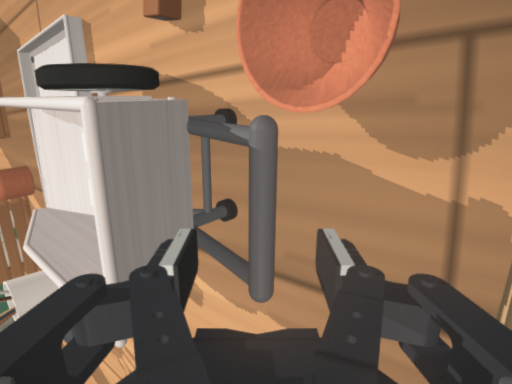

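The bar runs from (263,128) to (261,290), within 2 px of the prediction and centred between the jaws. I'll advance and close.

```bash
python3 -m creep '[{"tx":0.1,"ty":1.2,"tz":-1.5,"ax":0,"ay":0,"az":0,"hand":0.65},{"tx":0.2,"ty":2.4,"tz":-3,"ax":0,"ay":0,"az":0,"hand":0.65},{"tx":0.2,"ty":3.4,"tz":-4.4,"ax":0,"ay":0,"az":0,"hand":0.65},{"tx":0.2,"ty":3.4,"tz":-4.4,"ax":0,"ay":0,"az":0,"hand":0.3},{"tx":0.2,"ty":3.4,"tz":-4.4,"ax":0,"ay":0,"az":0,"hand":0.0}]' 40; python3 -m creep '[{"tx":0,"ty":0,"tz":0,"ax":0,"ay":0,"az":0,"hand":0},{"tx":0,"ty":0,"tz":0,"ax":0,"ay":0,"az":0,"hand":0},{"tx":0,"ty":0,"tz":0,"ax":0,"ay":0,"az":0,"hand":0},{"tx":0,"ty":0,"tz":0,"ax":0,"ay":0,"az":0,"hand":0},{"tx":0,"ty":0,"tz":0,"ax":0,"ay":0,"az":0,"hand":0}]' 50
python3 - <<'E'
from tgt import *
np.set_printoptions(suppress=True)
im=viewer.read_camera('wrist');cv2.imwrite('pics/w3.png',im[:,:,::-1])
im=viewer.read_camera('scene');cv2.imwrite('pics/s3.png',im[:,:,::-1])
E
```

```text
time_s: 2.12
position: [0.5957, -0.3106, 0.0724]
tcp_rot: [[0.998, -0.053, 0.043], [-0.068, -0.764, 0.641], [-0.001, -0.643, -0.766]]
ft_force: [-0.5, -0.3, 0.2]
gripper_width: 0.02
time_s: 2.75
position: [0.5958, -0.3105, 0.0728]
tcp_rot: [[0.998, -0.053, 0.043], [-0.068, -0.764, 0.642], [-0.001, -0.643, -0.766]]
ft_force: [-0.9, 2.6, 4.8]
gripper_width: 0.0143
```

View pics/w3.png

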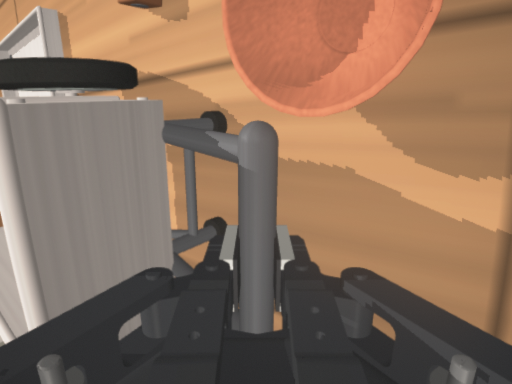

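View pics/s3.png

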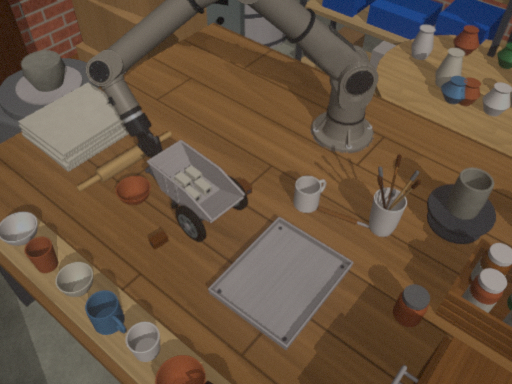

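The bar is gripped (14.3 mm opening). Next I'll lift the feet slightly and wheel the cart forward, steering it square.

```bash
python3 -m creep '[{"tx":0,"ty":0,"tz":0.6,"ax":-1.4,"ay":0,"az":0,"hand":0},{"tx":0.1,"ty":0.7,"tz":1,"ax":-2.4,"ay":0,"az":0.3,"hand":0},{"tx":0.5,"ty":2.2,"tz":1,"ax":-2.4,"ay":0,"az":1,"hand":0},{"tx":0.9,"ty":3.8,"tz":1,"ax":-2.4,"ay":0,"az":1.7,"hand":0},{"tx":1.3,"ty":5.4,"tz":1,"ax":-2.4,"ay":0,"az":2.4,"hand":0}]' 60; python3 -m creep '[{"tx":0.4,"ty":1.5,"tz":0,"ax":0,"ay":0,"az":0.7,"hand":0},{"tx":0.8,"ty":3,"tz":0,"ax":0,"ay":0,"az":1.4,"hand":0},{"tx":1.2,"ty":4.2,"tz":0,"ax":0,"ay":0,"az":2.1,"hand":0},{"tx":1.3,"ty":4.8,"tz":0,"ax":0,"ay":0,"az":2.4,"hand":0},{"tx":1.3,"ty":4.8,"tz":0,"ax":0,"ay":0,"az":2.4,"hand":0}]'
python3 - <<'E'
from tgt import *
im=viewer.read_camera('scene');cv2.imwrite('pics/s4.png',im[:,:,::-1])
im=viewer.read_camera('top');cv2.imwrite('pics/t4.png',im[:,:,::-1])
crop('pics/s4c.png','pics/s4.png',120,110,320,260,4)
crop('pics/t4c.png','pics/t4.png',170,110,390,230,3.6)
E
```

```text
time_s: 3.48
position: [0.6091, -0.2545, 0.0822]
tcp_rot: [[1.0, -0.019, 0.015], [-0.024, -0.791, 0.611], [0.0, -0.611, -0.792]]
ft_force: [0.9, 0.0, -4.6]
gripper_width: 0.0136
time_s: 4.1
position: [0.622, -0.2059, 0.0822]
tcp_rot: [[1.0, 0.015, -0.011], [0.018, -0.791, 0.611], [0.0, -0.611, -0.791]]
ft_force: [-0.2, 0.2, -4.9]
gripper_width: 0.0139
```

View pics/s4c.png

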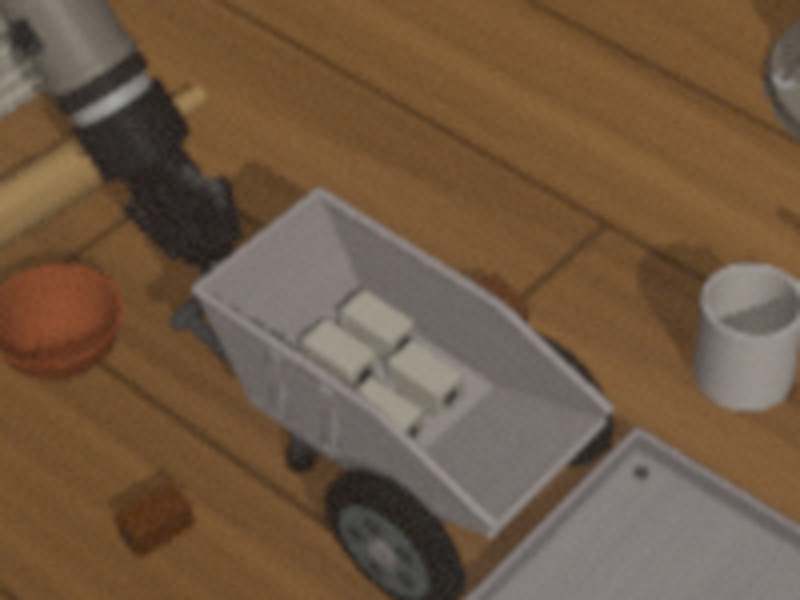

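View pics/t4c.png

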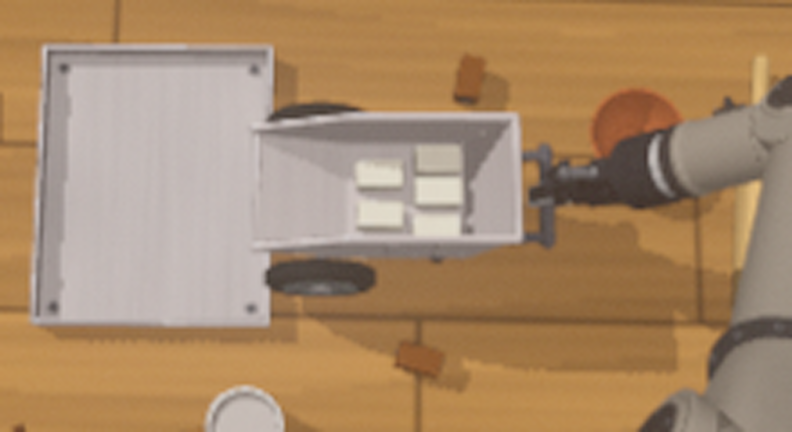

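The cart is square to the tray and its nose now overhangs the rim (lip edge at crop column 255, rim at 270). About 1 cm is left, so I'll press forward gently until the force rises.

```bash
python3 -m creep '[{"tx":0,"ty":0.3,"tz":0,"ax":0,"ay":0,"az":0,"hand":0},{"tx":0,"ty":0.6,"tz":0,"ax":0,"ay":0,"az":0,"hand":0},{"tx":0,"ty":0.8,"tz":0,"ax":0,"ay":0,"az":0,"hand":0},{"tx":0,"ty":1.0,"tz":0,"ax":0,"ay":0,"az":0,"hand":0},{"tx":0,"ty":1.0,"tz":0,"ax":0,"ay":0,"az":0,"hand":0}]'
```

```text
time_s: 4.82
position: [0.6217, -0.1972, 0.0821]
tcp_rot: [[1.0, 0.014, -0.01], [0.017, -0.792, 0.61], [0.0, -0.61, -0.792]]
ft_force: [-0.0, 0.2, -4.8]
gripper_width: 0.0141
```

```bash
python3 -m creep '[{"tx":0,"ty":0.2,"tz":0,"ax":0,"ay":0,"az":0,"hand":0},{"tx":0,"ty":0.4,"tz":0,"ax":0,"ay":0,"az":0,"hand":0},{"tx":0,"ty":0.5,"tz":0,"ax":0,"ay":0,"az":0,"hand":0},{"tx":0,"ty":0.5,"tz":0,"ax":0,"ay":0,"az":0,"hand":0},{"tx":0,"ty":0.5,"tz":0,"ax":0,"ay":0,"az":0,"hand":0}]'
```

```text
time_s: 5.45
position: [0.6217, -0.1964, 0.0819]
tcp_rot: [[1.0, 0.012, -0.007], [0.014, -0.796, 0.605], [0.001, -0.605, -0.796]]
ft_force: [-0.3, -7.8, -2.7]
gripper_width: 0.014
```

Contact: fy is −7.8 N and forward motion has stopped, with the axle at y ≈ 0.033 as predicted. I'll work out the tipping arc.

```bash
cat > arc.py <<'E'
from tgt import *
import sys
np.set_printoptions(suppress=True)
def tcp(th,Ay=.033,tot=40.1):
    t=np.radians(th);H=np.array([Ay-.242*np.cos(t)+.025*np.sin(t),.06+.242*np.sin(t)+.025*np.cos(t)])
    L=np.radians(tot-th);return H+.019*np.array([np.sin(L),-np.cos(L)])
if __name__=='__main__':
    s=monitor.observe();P=np.array(s['position']);R=np.array(s['tcp_rot'])
    lean=np.degrees(np.arctan2(R[1,2],-R[2,2]));th0=40.1-lean
    print('lean',lean,'th by lean',th0,'off',(P[1:]-tcp(th0))*1000)
    for th in map(float,sys.argv[1:]):
        d=(tcp(th)-P[1:])*100;print(th,'ty',d[0].round(2),'tz',d[1].round(2),'ax',round(-(th-th0),2))
E
python3 arc.py 5 8 11 14 17
```

```text
lean 37.24782884236267 th by lean 2.852171157637329 off [-0.45363255  0.04074259]
5.0 ty 0.14 tz 0.85 ax -2.15
8.0 ty 0.33 tz 2.04 ax -5.15
11.0 ty 0.59 tz 3.22 ax -8.15
14.0 ty 0.9 tz 4.38 ax -11.15
17.0 ty 1.27 tz 5.53 ax -14.15
```

```bash
python3 -m creep '[{"tx":0,"ty":0.2,"tz":0.85,"ax":-2.1,"ay":0,"az":0,"hand":0},{"tx":0,"ty":0.45,"tz":2.05,"ax":-5.1,"ay":0,"az":0,"hand":0},{"tx":0,"ty":0.7,"tz":3.2,"ax":-8.1,"ay":0,"az":0,"hand":0},{"tx":0,"ty":1.0,"tz":4.4,"ax":-11.1,"ay":0,"az":0,"hand":0},{"tx":0,"ty":1.35,"tz":5.5,"ax":-14.1,"ay":0,"az":0,"hand":0}]' 80; python3 arc.py 20 23 26 29 32
```

```text
time_s: 6.08
position: [0.6216, -0.1839, 0.1387]
tcp_rot: [[1.0, 0.012, -0.006], [0.013, -0.921, 0.389], [-0.001, -0.389, -0.921]]
ft_force: [-1.4, -4.3, -1.3]
gripper_width: 0.0134
lean 22.896514398783548 th by lean 17.203485601216453 off [-0.55897996  0.79267987]
20.0 ty 0.46 tz 0.97 ax -2.8
23.0 ty 0.95 tz 2.07 ax -5.8
26.0 ty 1.5 tz 3.14 ax -8.8
29.0 ty 2.11 tz 4.18 ax -11.8
32.0 ty 2.76 tz 5.19 ax -14.8
```

```bash
python3 -m creep '[{"tx":0,"ty":0.5,"tz":1,"ax":-2.8,"ay":0,"az":0,"hand":0},{"tx":0,"ty":1.0,"tz":2.1,"ax":-5.8,"ay":0,"az":0,"hand":0},{"tx":0,"ty":1.55,"tz":3.15,"ax":-8.8,"ay":0,"az":0,"hand":0},{"tx":0,"ty":2.15,"tz":4.2,"ax":-11.8,"ay":0,"az":0,"hand":0},{"tx":0,"ty":2.8,"tz":5.2,"ax":-14.8,"ay":0,"az":0,"hand":0}]' 80; python3 arc.py 35 38 41 44 47
python3 - <<'E'
from tgt import *
im=viewer.read_camera('scene');cv2.imwrite('pics/s5.png',im[:,:,::-1])
crop('pics/s5c.png','pics/s5.png',120,110,320,260,4)
E
```

```text
time_s: 6.7
position: [0.6212, -0.156, 0.1931]
tcp_rot: [[1.0, 0.012, -0.005], [0.012, -0.99, 0.138], [-0.003, -0.138, -0.99]]
ft_force: [-1.6, -3.8, 0.1]
gripper_width: 0.013
lean 7.938292655797454 th by lean 32.16170734420255 off [-0.05108197  1.92632432]
35.0 ty 0.68 tz 0.73 ax -2.84
38.0 ty 1.44 tz 1.66 ax -5.84
41.0 ty 2.24 tz 2.55 ax -8.84
44.0 ty 3.1 tz 3.4 ax -11.84
47.0 ty 3.99 tz 4.21 ax -14.84
```

View pics/s5c.png

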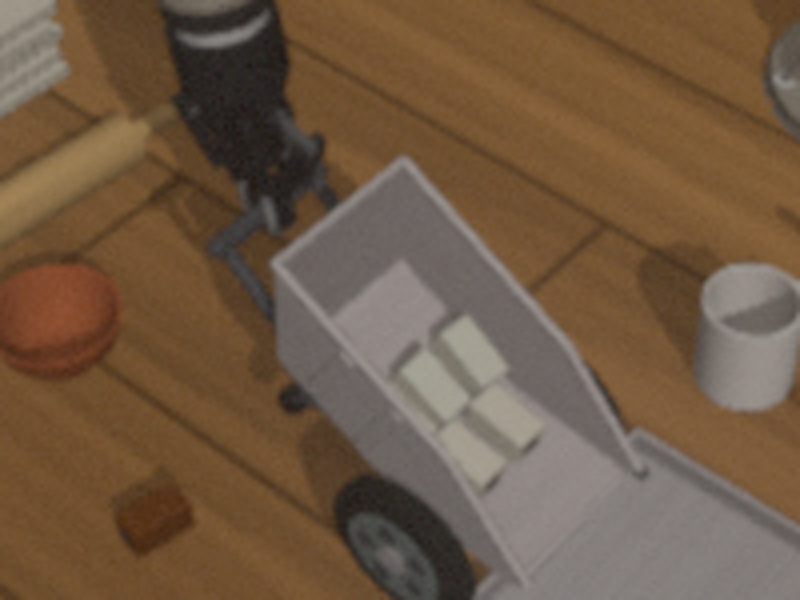

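The cart is tipped about 32° and the posts have slid down to the nose, which is over the tray. I'll continue.

```bash
python3 -m creep '[{"tx":0,"ty":0.7,"tz":0.8,"ax":-2.8,"ay":0,"az":0,"hand":0},{"tx":0,"ty":1.45,"tz":1.75,"ax":-5.8,"ay":0,"az":0,"hand":0},{"tx":0,"ty":2.25,"tz":2.6,"ax":-8.8,"ay":0,"az":0,"hand":0},{"tx":0,"ty":3.1,"tz":3.5,"ax":-11.8,"ay":0,"az":0,"hand":0},{"tx":0,"ty":4.0,"tz":4.3,"ax":-14.8,"ay":0,"az":0,"hand":0}]' 80; python3 arc.py 50 53 56 59 61
```

```text
time_s: 7.38
position: [0.6212, -0.1123, 0.2404]
tcp_rot: [[1.0, 0.017, -0.004], [0.016, -0.992, -0.122], [-0.006, 0.122, -0.993]]
ft_force: [-2.3, -1.3, -1.3]
gripper_width: 0.0135
lean -6.994100730359637 th by lean 47.09410073035964 off [3.4169357  4.95289514]
50.0 ty 0.57 tz 0.24 ax -2.91
53.0 ty 1.54 tz 0.94 ax -5.91
56.0 ty 2.55 tz 1.6 ax -8.91
59.0 ty 3.6 tz 2.2 ax -11.91
61.0 ty 4.31 tz 2.57 ax -13.91
```

```bash
python3 -m creep '[{"tx":0,"ty":0.8,"tz":0.6,"ax":-2.8,"ay":0,"az":0,"hand":0},{"tx":0,"ty":1.7,"tz":1.2,"ax":-5.5,"ay":0,"az":0,"hand":0},{"tx":0,"ty":2.4,"tz":1.7,"ax":-8,"ay":0,"az":0,"hand":0},{"tx":0,"ty":3.1,"tz":2.1,"ax":-10,"ay":0,"az":0,"hand":0},{"tx":0,"ty":3.5,"tz":2.3,"ax":-11.5,"ay":0,"az":0,"hand":0}]' 80; python3 arc.py 59 61
python3 - <<'E'
from tgt import *
im=viewer.read_camera('scene');cv2.imwrite('pics/s6.png',im[:,:,::-1])
crop('pics/s6c.png','pics/s6.png',150,110,350,260,4)
im=viewer.read_camera('top');cv2.imwrite('pics/t6.png',im[:,:,::-1])
crop('pics/t6c.png','pics/t6.png',170,110,390,230,3.6)
E
```

```text
time_s: 8.0
position: [0.6204, -0.0754, 0.265]
tcp_rot: [[1.0, 0.017, -0.003], [0.016, -0.948, -0.317], [-0.008, 0.317, -0.948]]
ft_force: [-3.0, -2.0, 1.0]
gripper_width: 0.0134
lean -18.47088988839802 th by lean 58.57088988839802 off [2.43664073 3.53050878]
59.0 ty -0.09 tz -0.27 ax -0.43
61.0 ty 0.62 tz 0.1 ax -2.43
```

View pics/s6c.png

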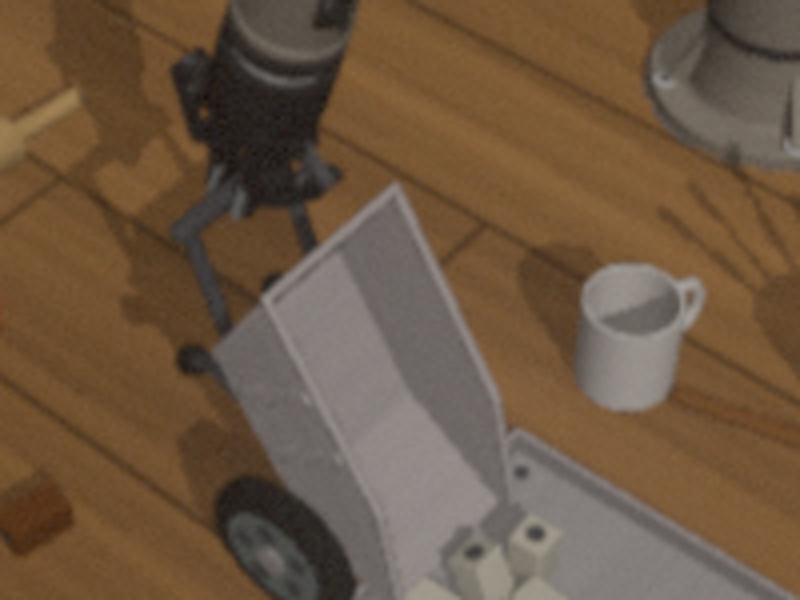

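View pics/t6c.png

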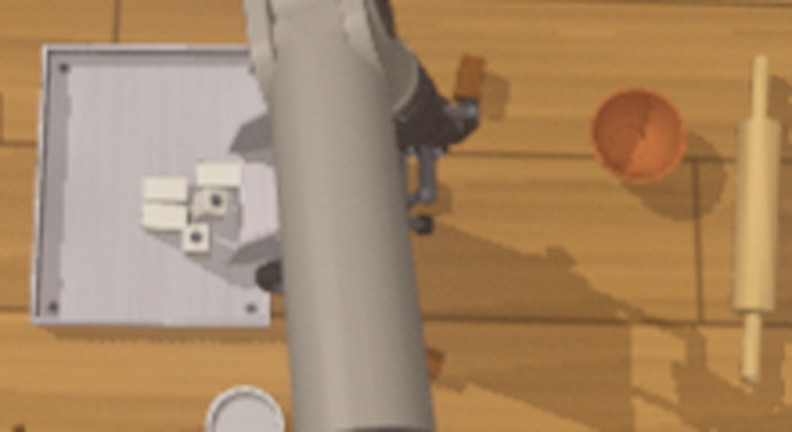

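All five posts are out, at top-crop pixels (165,188), (165,215), (217,175), (210,203) and (195,237). I'll check whether any still lean on the nose before lowering.

```bash
python3 - <<'E'
from tgt import *
crop('pics/s6d.png','pics/s6.png',200,180,360,300,5)
E
python3 arc.py 56 53 50 47 44
```

```text
lean -18.496485205226502 th by lean 58.5964852052265 off [1.8800732  3.29084233]
56.0 ty -1.09 tz -0.85 ax 2.6
53.0 ty -2.1 tz -1.51 ax 5.6
50.0 ty -3.08 tz -2.21 ax 8.6
47.0 ty -4.01 tz -2.97 ax 11.6
44.0 ty -4.91 tz -3.77 ax 14.6
```

View pics/s6d.png

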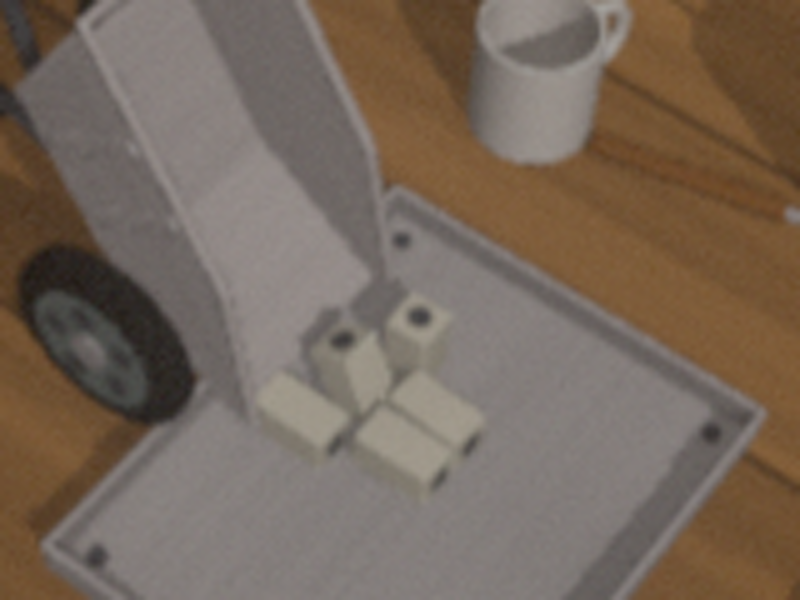

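All five posts are on the tray floor. Two stand on end and one of those leans on the others, but the tub is empty. I'll lower slowly along the same arc.

```bash
python3 -m creep '[{"tx":0,"ty":-0.5,"tz":-0.35,"ax":1.3,"ay":0,"az":0,"hand":0},{"tx":0,"ty":-1.2,"tz":-0.9,"ax":3.6,"ay":0,"az":0,"hand":0},{"tx":0,"ty":-2.0,"tz":-1.4,"ax":5.6,"ay":0,"az":0,"hand":0},{"tx":0,"ty":-2.8,"tz":-2.0,"ax":8.2,"ay":0,"az":0,"hand":0},{"tx":0,"ty":-3.6,"tz":-2.65,"ax":10.6,"ay":0,"az":0,"hand":0}]' 80; python3 arc.py 45 42 39 36 33 30
```

```text
time_s: 8.72
position: [0.6209, -0.1141, 0.239]
tcp_rot: [[1.0, 0.015, -0.001], [0.015, -0.991, -0.136], [-0.003, 0.136, -0.991]]
ft_force: [-2.0, -3.1, 3.1]
gripper_width: 0.0132
lean -7.823433115224117 th by lean 47.92343311522412 off [-0.88646521  1.40482753]
45.0 ty -0.8 tz -0.91 ax 2.92
42.0 ty -1.67 tz -1.74 ax 5.92
39.0 ty -2.49 tz -2.62 ax 8.92
36.0 ty -3.26 tz -3.54 ax 11.92
33.0 ty -3.99 tz -4.5 ax 14.92
30.0 ty -4.67 tz -5.5 ax 17.92
```

```bash
python3 -m creep '[{"tx":0,"ty":-0.7,"tz":-0.85,"ax":2.9,"ay":0,"az":0,"hand":0},{"tx":0,"ty":-1.55,"tz":-1.7,"ax":5.9,"ay":0,"az":0,"hand":0},{"tx":0,"ty":-2.4,"tz":-2.6,"ax":8.9,"ay":0,"az":0,"hand":0},{"tx":0,"ty":-3.15,"tz":-3.5,"ax":11.9,"ay":0,"az":0,"hand":0},{"tx":0,"ty":-3.85,"tz":-4.5,"ax":14.9,"ay":0,"az":0,"hand":0}]' 80; python3 arc.py 30 27 24 21 18
```

```text
time_s: 9.35
position: [0.6214, -0.1553, 0.1942]
tcp_rot: [[1.0, 0.013, 0.002], [0.012, -0.992, 0.124], [0.004, -0.124, -0.992]]
ft_force: [0.1, -2.7, 1.3]
gripper_width: 0.0135
lean 7.102156198993959 th by lean 32.99784380100604 off [-1.28909895  0.27504159]
30.0 ty -0.55 tz -1.02 ax 3.0
27.0 ty -1.17 tz -2.05 ax 6.0
24.0 ty -1.74 tz -3.12 ax 9.0
21.0 ty -2.25 tz -4.21 ax 12.0
18.0 ty -2.7 tz -5.32 ax 15.0
```

```bash
python3 -m creep '[{"tx":0,"ty":-0.5,"tz":-1,"ax":3,"ay":0,"az":0,"hand":0},{"tx":0,"ty":-1.1,"tz":-2.05,"ax":6,"ay":0,"az":0,"hand":0},{"tx":0,"ty":-1.65,"tz":-3.1,"ax":9,"ay":0,"az":0,"hand":0},{"tx":0,"ty":-2.15,"tz":-4.2,"ax":12,"ay":0,"az":0,"hand":0},{"tx":0,"ty":-2.6,"tz":-5.3,"ax":15,"ay":0,"az":0,"hand":0}]' 80; python3 arc.py 15.5 13 10.5 8 6
```

```text
time_s: 9.98
position: [0.6217, -0.1835, 0.1405]
tcp_rot: [[1.0, 0.011, 0.005], [0.008, -0.926, 0.377], [0.009, -0.377, -0.926]]
ft_force: [-0.3, -1.4, -1.2]
gripper_width: 0.0139
lean 22.13144341087458 th by lean 17.96855658912542 off [-1.19863102 -0.37441187]
15.5 ty -0.21 tz -0.9 ax 2.47
13.0 ty -0.5 tz -1.86 ax 4.97
10.5 ty -0.75 tz -2.83 ax 7.47
8.0 ty -0.95 tz -3.81 ax 9.97
6.0 ty -1.09 tz -4.6 ax 11.97
```

```bash
python3 -m creep '[{"tx":0,"ty":-0.15,"tz":-0.9,"ax":2.5,"ay":0,"az":0,"hand":0},{"tx":0,"ty":-0.4,"tz":-1.85,"ax":5,"ay":0,"az":0,"hand":0},{"tx":0,"ty":-0.65,"tz":-2.8,"ax":7.5,"ay":0,"az":0,"hand":0},{"tx":0,"ty":-0.85,"tz":-3.8,"ax":10,"ay":0,"az":0,"hand":0},{"tx":0,"ty":-0.95,"tz":-4.6,"ax":12,"ay":0,"az":0,"hand":0}]' 80; python3 arc.py 4 3 2 1 0
```

```text
time_s: 10.6
position: [0.6219, -0.1952, 0.0934]
tcp_rot: [[1.0, 0.009, 0.007], [0.004, -0.828, 0.561], [0.011, -0.561, -0.828]]
ft_force: [-1.1, -5.9, -0.8]
gripper_width: 0.0137
lean 34.110573959880774 th by lean 5.989426040119227 off [-0.75090737 -0.9427466 ]
4.0 ty -0.03 tz -0.7 ax 1.99
3.0 ty -0.07 tz -1.1 ax 2.99
2.0 ty -0.11 tz -1.5 ax 3.99
1.0 ty -0.14 tz -1.9 ax 4.99
0.0 ty -0.16 tz -2.3 ax 5.99
```

```bash
python3 -m creep '[{"tx":0,"ty":0,"tz":-0.5,"ax":1.5,"ay":0,"az":0,"hand":0},{"tx":0,"ty":0,"tz":-1.0,"ax":3,"ay":0,"az":0,"hand":0},{"tx":0,"ty":0,"tz":-1.4,"ax":4,"ay":0,"az":0,"hand":0},{"tx":0,"ty":0,"tz":-1.7,"ax":5,"ay":0,"az":0,"hand":0},{"tx":0,"ty":-0.05,"tz":-1.9,"ax":5.5,"ay":0,"az":0,"hand":0}]' 60; python3 arc.py 0
python3 - <<'E'
from tgt import *
im=viewer.read_camera('scene');cv2.imwrite('pics/s7.png',im[:,:,::-1])
crop('pics/s7c.png','pics/s7.png',120,110,340,275,3.6)
E
```

```text
time_s: 11.22
position: [0.6219, -0.1971, 0.0736]
tcp_rot: [[1.0, 0.009, 0.008], [0.001, -0.771, 0.637], [0.012, -0.637, -0.771]]
ft_force: [-0.7, -5.4, -1.6]
gripper_width: 0.0137
lean 39.54222406580326 th by lean 0.5577759341967408 off [-0.45841491  0.927776  ]
0.0 ty 0.03 tz -0.32 ax 0.56
```

View pics/s7c.png

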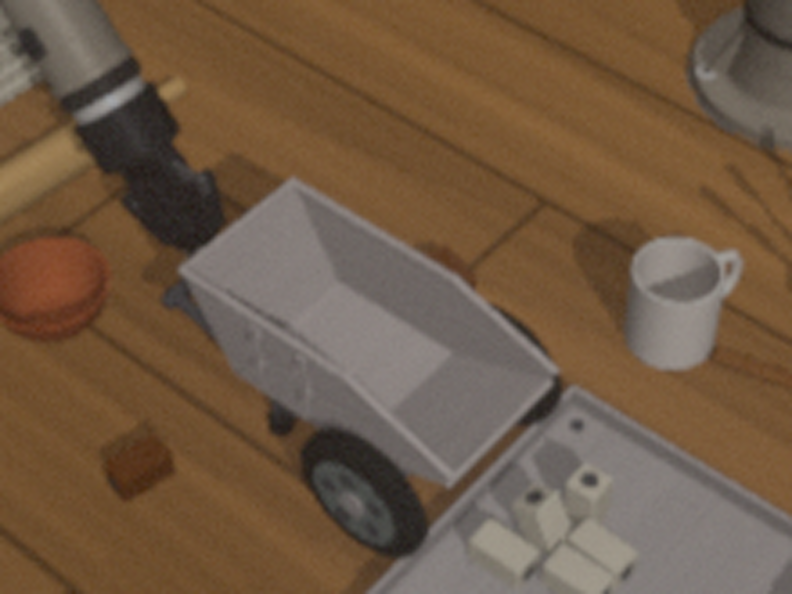

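The tub is empty and the posts are in the tray. I'll lower the last millimetres until the feet carry the cart.

```bash
python3 -m creep '[{"tx":0,"ty":0,"tz":-0.08,"ax":0.2,"ay":0,"az":0,"hand":0},{"tx":0,"ty":0,"tz":-0.15,"ax":0.4,"ay":0,"az":0,"hand":0},{"tx":0,"ty":0,"tz":-0.2,"ax":0.5,"ay":0,"az":0,"hand":0},{"tx":0,"ty":0,"tz":-0.2,"ax":0.5,"ay":0,"az":0,"hand":0},{"tx":0,"ty":0,"tz":-0.2,"ax":0.5,"ay":0,"az":0,"hand":0}]' 30
```

```text
time_s: 11.9
position: [0.6221, -0.1972, 0.0734]
tcp_rot: [[1.0, 0.009, 0.009], [0.002, -0.764, 0.645], [0.013, -0.645, -0.764]]
ft_force: [-3.2, -4.4, 6.4]
gripper_width: 0.0137
```

fz is +6.4 N, so the feet are down. I'll open, then back out along the tool axis.

```bash
python3 -m creep '[{"tx":0,"ty":0,"tz":0,"ax":0,"ay":0,"az":0,"hand":0.05},{"tx":0,"ty":0,"tz":0,"ax":0,"ay":0,"az":0,"hand":0.3},{"tx":0,"ty":0,"tz":0,"ax":0,"ay":0,"az":0,"hand":0.6},{"tx":0,"ty":0,"tz":0,"ax":0,"ay":0,"az":0,"hand":0.6},{"tx":0,"ty":0,"tz":0,"ax":0,"ay":0,"az":0,"hand":0.6}]'
python3 - <<'E'
from tgt import *
im=viewer.read_camera('wrist');cv2.imwrite('pics/w8.png',im[:,:,::-1])
E
```

```text
time_s: 12.52
position: [0.6222, -0.1967, 0.0734]
tcp_rot: [[1.0, 0.01, 0.008], [0.002, -0.764, 0.646], [0.013, -0.645, -0.764]]
ft_force: [0.1, -0.5, 0.7]
gripper_width: 0.0513
```

View pics/w8.png

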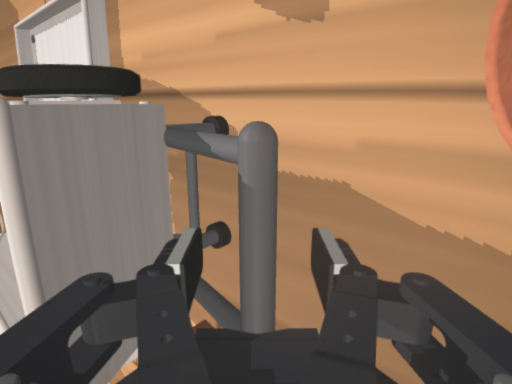

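The jaws at columns 185 and 330 are clear on both sides of the bar at column 258. I'll retreat.

```bash
python3 -m creep '[{"tx":0,"ty":-0.6,"tz":0.7,"ax":0,"ay":0,"az":0,"hand":0.6},{"tx":0,"ty":-1.9,"tz":2.3,"ax":0,"ay":0,"az":0,"hand":0.6},{"tx":0,"ty":-3.9,"tz":4.6,"ax":0,"ay":0,"az":0,"hand":0.6},{"tx":0,"ty":-5.9,"tz":7,"ax":0,"ay":0,"az":0,"hand":0.6},{"tx":0,"ty":-7.7,"tz":9.2,"ax":0,"ay":0,"az":0,"hand":0.6}]'; python3 -m creep '[{"tx":0,"ty":-2,"tz":3,"ax":0,"ay":0,"az":0,"hand":0.6},{"tx":-2,"ty":-5,"tz":6,"ax":0,"ay":0,"az":0,"hand":0.6},{"tx":-5,"ty":-8,"tz":8,"ax":0,"ay":0,"az":0,"hand":0.6},{"tx":-8,"ty":-10,"tz":9,"ax":0,"ay":0,"az":0,"hand":0.6},{"tx":-8,"ty":-10,"tz":9,"ax":0,"ay":0,"az":0,"hand":0.6}]'
python3 - <<'E'
from tgt import *
im=viewer.read_camera('scene');cv2.imwrite('pics/s9.png',im[:,:,::-1])
crop('pics/s9c.png','pics/s9.png',120,110,380,305,3)
im=viewer.read_camera('top');cv2.imwrite('pics/t9.png',im[:,:,::-1])
crop('pics/t9c.png','pics/t9.png',170,110,390,230,3.6)
E
```

```text
time_s: 13.2
position: [0.6222, -0.2753, 0.1669]
tcp_rot: [[1.0, 0.009, 0.01], [0.001, -0.764, 0.645], [0.013, -0.645, -0.764]]
ft_force: [0.5, 0.5, -0.2]
gripper_width: 0.0514
time_s: 13.82
position: [0.5394, -0.3798, 0.2583]
tcp_rot: [[1.0, 0.004, 0.013], [-0.006, -0.767, 0.641], [0.013, -0.641, -0.767]]
ft_force: [0.2, 0.1, -0.7]
gripper_width: 0.0514
```

View pics/s9c.png

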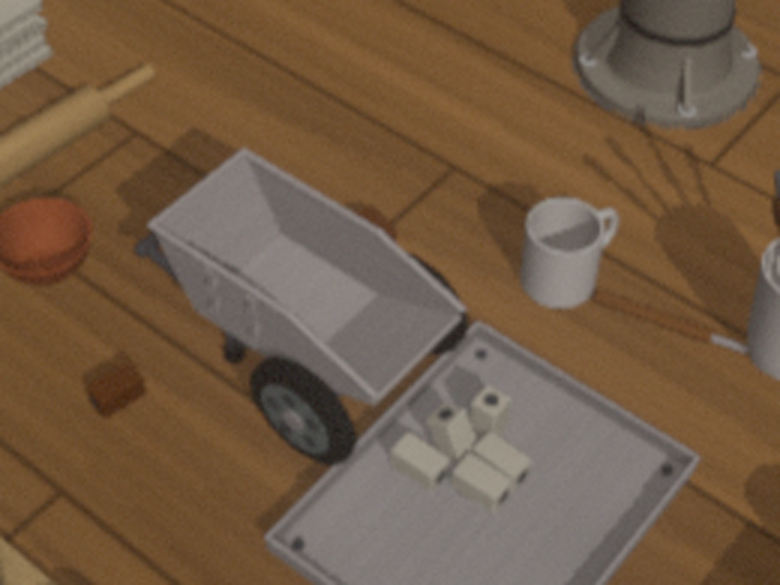

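View pics/t9c.png

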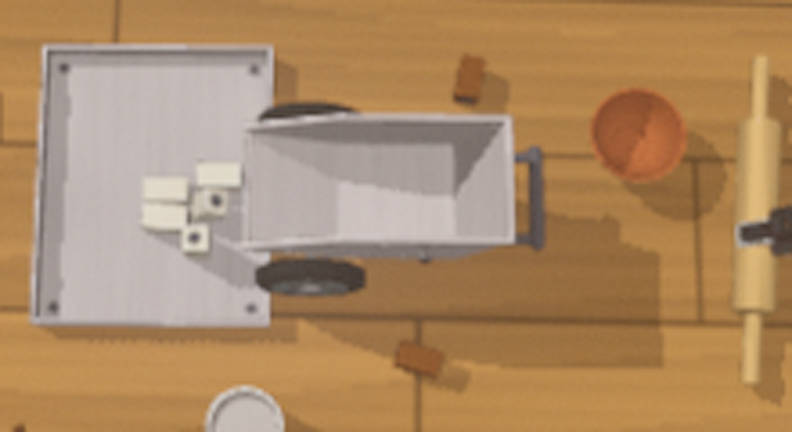

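View pics/t9.png

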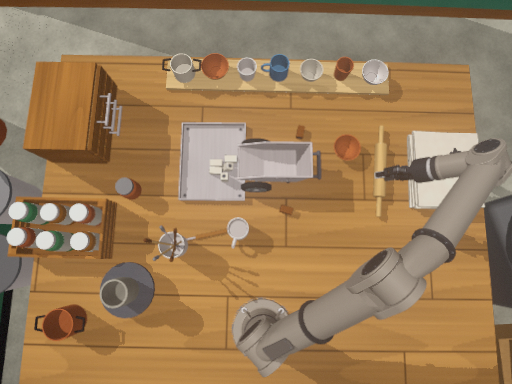

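The pictures show the cart standing at the tray rim, the five posts together in the tray, and everything else apparently where it was. A short numeric check comes before hand-in.

Run:
```python
from tgt import *
np.set_printoptions(precision=4,suppress=True)
pt=viewer.camera_params('top')
T=lambda u,v:(170+(u+.5)/3.6-.5,110+(v+.5)/3.6-.5)
r=(cast(pt,*T(513,117),.16)+cast(pt,*T(514,243),.16))/2;l=(cast(pt,*T(247,127),.109)+cast(pt,*T(247,246),.109))/2
h=(cast(pt,*T(537,150),.085)+cast(pt,*T(537,248),.085))/2
print(r,l,h,'axle y from each',r[1]+.202,l[1]-.067,h[1]+.242)
a=cv2.imread('pics/top0.png').astype(int);b=cv2.imread('pics/t9.png').astype(int)
d=np.abs(a-b).max(2)
for n,(u,v) in dict(bowl=(347,147),mug=(237,229),pot=(172,245),jar=(126,187),pinend=(381,140),b1=(300,131),b2=(286,210),tool=(190,238)).items():
    print(n,np.round(d[v-12:v+13,u-10:u+11].mean(),1))
s=monitor.observe();print(s['time_s'],s['ft_force'],np.abs(s['dq']).max())
```

```text
[ 0.6228 -0.1705  0.16  ] [0.623  0.1026 0.109 ] [ 0.6225 -0.2081  0.085 ] axle y from each 0.031476925832181424 0.035601239595065254 0.033864850890561654
bowl 20.5
mug 3.2
pot 3.3
jar 3.3
pinend 2.9
b1 12.8
b2 8.0
tool 3.2
13.925 [ 1.3093  0.1032 -0.4075] 1.5646144571842455
```

Run:
```python
from tgt import *
for f in('top0','t1','t6','t9'):
    im=cv2.imread(f'pics/{f}.png');h=cv2.cvtColor(im,cv2.COLOR_BGR2HSV)[125:175,325:370]
    m=((h[...,0]<10)&(h[...,1]>140)&(h[...,2]>100));y,x=np.where(m);print(f,'bowl',x.min()+325,x.max()+325,y.min()+125,y.max()+125,m.sum())
    for n,(u,v) in dict(b1=(300,131),b2=(286,210)).items():
        h2=cv2.cvtColor(im,cv2.COLOR_BGR2HSV)[v-11:v+12,u-11:u+12];m=(h2[...,0]<13)&(h2[...,1]>150)&(h2[...,2]<160);y,x=np.where(m)
        print('  ',n,m.sum(),np.median(x)+u-11,np.median(y)+v-11)
```

```text
Traceback (most recent call last):
ValueError: zero-size array to reduction operation minimum which has no identity
```

Run:
```python
from tgt import *
for f in('top0','t1','t9'):
    im=cv2.imread(f'pics/{f}.png').astype(int)
    def M(u0,u1,v0,v1,t):
        c=im[v0:v1,u0:u1];m=(c[...,2]-c[...,1]>t)&(c[...,1]-c[...,0]<35);y,x=np.where(m)
        return (m.sum(),x.min()+u0,x.max()+u0,y.min()+v0,y.max()+v0) if m.sum() else 0
    print(f,'bowl',M(325,370,125,175,60),'b1',M(290,312,120,142,40),'b2',M(275,298,200,222,40))
```

```text
top0 bowl (np.int64(65), np.int64(335), np.int64(358), np.int64(135), np.int64(158)) b1 (np.int64(4), np.int64(297), np.int64(300), np.int64(136), np.int64(136)) b2 (np.int64(2), np.int64(280), np.int64(287), np.int64(211), np.int64(213))
t1 bowl (np.int64(50), np.int64(335), np.int64(355), np.int64(135), np.int64(158)) b1 (np.int64(3), np.int64(297), np.int64(299), np.int64(136), np.int64(136)) b2 (np.int64(2), np.int64(283), np.int64(286), np.int64(212), np.int64(213))
t9 bowl (np.int64(38), np.int64(335), np.int64(348), np.int64(135), np.int64(155)) b1 (np.int64(4), np.int64(297), np.int64(300), np.int64(136), np.int64(136)) b2 (np.int64(9), np.int64(280), np.int64(290), np.int64(205), np.int64(214))
```

The bowl's left and top edges (335, 135) are the same in every picture, and the brown blocks show no shift. I'm handing in.

```bash
python3 -c "
from bench import workorder
print(workorder.finish_job())"
```

```text
the job is handed in; nothing more can be done
None
```

The job is done and handed in at about 14 s of the 54 s allowed. I gripped the cart's handle bar from behind at a 40° lean and wheeled the cart square against the tray. I then tipped it to about 58°, lowered it back onto its feet, let go and backed away.

**Last checks**
- **Posts:** all five are in the tray and the tub is empty. Two of them stand on end, and one of those leans on its neighbours.
- **Cart position:** the axle came out at y ≈ 0.031–0.036 m from three features. With the wheels against the rim it should be about 0.034 m. The cart stands about 28 mm off the tray's middle line, close to the side offset it started with.
- **Cart level:** the handle height at release was 88 mm by the gripper pose, the same as when I first gripped it (87 mm), so the cart is level. I did not measure its tilt separately.
- **Forces:** the highest wrist force I read was about 8 N. Readings come only at the end of each move, so brief peaks in between would not show.
- **Other things on the table:** the mug, brush pot, slip jar and rolling pin show no change between the first and last pictures. The modelling tool shows none where I sampled.

**Checks that disagreed:** the picture difference was high at the bowl (20) and at the two brown look-alike blocks (13 and 8). I put this down to the cart and its shadow leaving those spots. A first colour-mask check crashed. The second picked up very few pixels, so it is weak evidence: the bowl's left and top edges and one block matched, and the other block's mask was too sparse to judge. All three look unmoved in the last pictures.

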